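# Put the flanged bush away in the drawer unit

## Task

Put the flanged bush that sits on the sloping stand away in the drawer unit: pull the lower drawer well open by its handle, set the bush flange down, flat in the drawer's square pocket, then shut the drawer fully again. Set the bush down rather than dropping it, do not slam the drawer, and leave everything else on the bench where it is.

Things in the scene. Friction and masses are not known exactly. Their poses are not given: they have to be found in the camera images.
- unit_top (a point): middle of the upper front edge of the grey steel drawer unit fixed to the bench, 240 mm deep (x), 260 mm wide (y), 150 mm high; x from its front into it, z up. Lower drawer with handle; above it a locked shallow drawer without handle, its front flush with the lower one. A carton and a can stand at the back of its top.
- handle (a point): middle of the lower drawer's bow handle: a level round steel bar 10 mm thick, 100 mm long, 42 mm out from the drawer front, a leg at each end. Moves with the drawer. 84 mm above the bench, 66 mm below the unit's top. Axes: x into the unit (the drawer opens along -x), y along the bar, z up.
- drawer (a joint): how far the lower drawer is open: 0 = shut, 0.16 = fully out against its stop (m). It slides with a few newtons of friction and stays where it is left.
- pocket (a point): centre of the floor of the only square pocket, 64 x 64 mm, 10 mm deep, in the lower drawer's black insert. Axes as the handle; moves with the drawer. 110 mm further in (+x), 45 mm to +y, 58 mm below the handle point; 68 mm behind the drawer's front face. Above its floor: drawer front 69 mm, side walls 46 mm (nearer one 64 mm to +y), two brass pins 24 mm (105 mm to -y).
- bush: flanged bush, aluminium, about 0.16 kg: round flange 56 mm across, 8 mm thick, with a 34 mm barrel on it; 46 mm high in all, dark bore in the barrel's end. Origin at the centre of the flange's flat underside, z along the barrel away from the flange. At the start it sits flange down in the sloping stand's nest, its z leaning 28 degrees from vertical.
- nest (a point): middle of the sloping steel plate (100 x 100 mm, 6 mm lips on three sides) of the fixed stand, 50 mm above the bench. Axes are the stand's: x level towards the plate's high edge, y level along it, z up. The plate slopes 28 degrees down to -x, so its normal (the bush's z) leans from z to -x.
- spacer: plain aluminium spacer without flange, 34 mm across, 46 mm high, standing on the bench; origin at the centre of its underside. Leave alone.
- link_a: flat aluminium link 228 mm long, 44 mm wide at the middle, 6 mm thick, lying along its x; origin under its middle. Leave alone.
- link_b: flat steel link 198 mm long, 44 mm wide at the middle, 6 mm thick, lying along its x; origin under its middle. Leave alone.
- fluid: yellow fluid bottle, 60 mm across, 180 mm high, standing; origin at the centre of its underside. Leave alone.
- driver: screwdriver lying along its x, about 200 mm long; origin below its middle. Leave alone.
- tape: black tape measure 62 x 36 x 60 mm high; origin at the centre of its underside. Leave alone.
Mind the look-alikes: they are no part of the job. Leave any green or pink look-alike of the bush alone.

How it is judged:
On the way, in this order (a step that is already met when the one before it is completed fails the run):
1. the lower drawer is pulled out by more than 100 mm (value of joint drawer above 0.1 m), for 0.2 s.
2. the bush stands flange down in the square pocket of the open drawer, let go (horizontal distance between bush and pocket below 0.008 m and z of bush in the frame of pocket between -0.004 and 0.004 m and angle between bush's own z axis and vertical below 0.1 rad and value of joint drawer above 0.08 m and contact force between the fingers and bush below 0.05 N), for 0.2 s.
At the end, for the whole second after the job is handed in: The lower drawer is shut to within 6 mm and the bush is at rest in its square pocket, flange down: within 8 mm of the pocket's centre, its underside within 4 mm of the pocket floor, leaning less than 0.1 rad (horizontal distance between bush and pocket below 0.008 m and z of bush in the frame of pocket between -0.004 and 0.004 m and angle between bush's own z axis and vertical below 0.1 rad and value of joint drawer below 0.006 m and linear speed of bush below 0.02 m/s); the robot touches nothing.
It fails at once if the bush is dropped or flung, or the drawer slammed with it inside (bush faster than 0.6 m/s with no finger on it) (linear speed of bush above 0.6 m/s and contact force between the fingers and bush below 0.05 N).
It fails at once if something else on the bench is shifted by more than 30 mm (distance of any of spacer, link_a, link_b, fluid, driver, tape from where it was at the start of the episode above 0.03 m).
It fails at once if something else on the bench is knocked over (angle between any of spacer, fluid, tape's own z axis and vertical above 0.5 rad).
It also fails if it takes over 72 s, if anything falls off the work surface, if the arm or the gripper's body presses on something with over 40 N, if the wrist force passes 120 N, or if a joint passes its speed limit or range.

## Robot

A 6-joint arm with a two-finger parallel gripper is mounted at the origin on the work surface. World frame = base frame: x ahead of the robot, y to its left, z up, the work surface at z = 0. Lengths are in m, angles in rad, forces in N, time in s.
With the tool pointing down it reaches from about 0.3 to 0.825 m from the base axis. Payload 5.4 kg.
Tool frame: the origin (TCP) lies at the very end of the fingers, on their centre line; the grasp point (between the pads) lies 19 mm behind it; z points along the fingers, x is the direction in which the jaws open and shut, and the axes are right-handed (so a half turn about z gives the same grasp; the last joint's range is limited). The gripper opens to 92 mm and grips with 3 to 60 N. Pads are 20 mm wide; open, the fingers measure 128 mm over their backs; the gripper's body (75 mm by 189 mm) begins 69 mm behind the grasp point.
Start: joints at [-1.333, 0.158, 1.597, -0, 1.386, -0.21], TCP at [0.249, -0.518, 0.215] pointing down, gripper open.
Joint ranges: [-2.91, 2.91], [-0.94, 2.29], [0.18, 2.7], [-1.29, 4.43], [0.17, 2.64], [-3, 3]. Speed limits (rad/s): [2.57, 2.57, 3.14, 3.14, 3.14, 3.14].

## Interface

Orientations are given as a rotation vector (axis times angle).
In Python, from workcell import bot gives the robot as it stands. Calls block until the motion is done:
- bot.goto(position, orientation): joint-space move of the TCP to a pose.
- bot.line_to(position, rot=None, max_speed=0.15): straight line of the TCP; rot=None keeps the orientation; max_speed is the mean speed in m/s.
- bot.set_joints(angles): joint-space move.
- bot.set_gripper(opening, newtons=None): opening from 0.0 (shut) to 1.0 (fully open); newtons is the grip in N (None keeps the last); returns when the fingers have stopped.
- bot.hold(seconds).
- bot.inverse_kinematics(position, orientation): joint angles nearest the present ones, or None.
- bot.read_camera(name): name is "scene" or "top" or "wrist"; returns a dict with "pixels" (384x512x3 uint8, blue, green, red), "fx", "fy", "cx", "cy" (pixels), "R" (3x3) and "t" (3): a world point X has camera coordinates R X + t. Camera axes: x right, y down, z forward; pixel columns grow to the right and rows downward; lengths in m; the calibration is good to about 2 mm. A picture is of the moment at which its call begins. There is no depth.
A pose or a line that the arm cannot do raises bot.MotionError and nothing moves.
- bot.job_done(): hands the job in, once; it reports no verdict.
Readings, each from a call of its own:
- bot.current_clock(): time.
- bot.current_joints(): joint angles.
- bot.current_joint_vel(): joint speeds.
- bot.current_effort(): joint torques, N m.
- bot.current_ee_pos(): TCP position.
- bot.current_tool_rot(): TCP orientation.
- bot.current_contact_force(): force on the tool from outside, world axes, zero at the start.
- bot.current_ft_torque(): the same for the moment, N m.
- bot.current_opening(): opening from 0.0 (shut) to 1.0 (fully open).
Only numpy, scipy, OpenCV 4.12 (cv2) and the standard library are available. Lean on these libraries where they do the work, as an engineer would, in place of code of your own. Each camera call takes 0.05 s, during which the arm holds its last target.

## Working session

There is one attempt and no reset: what is moved stays moved. The work goes in short steps, each a Python script; the robot and the scene stay as the last script left them, time stands still between calls to the robot, and variables do not carry over. Pictures are saved under pics/ and viewed, and the job is handed in when it is done.

```bash
mkdir -p pics; ls
python3 - <<'E'
from workcell import bot
import cv2
for n in("scene","top","wrist"):
    c=bot.read_camera(n); cv2.imwrite(f"pics/{n}0.png",c["pixels"]); print(n,c["fx"],c["fy"],c["cx"],c["cy"],c["R"],c["t"])
print(bot.current_clock())
E
```

```text
pics
scene 373.0481015660284 373.0481015660284 256.3098978742103 192.4784763067017 [[ 0.32168998  0.94669064  0.01709915]
 [ 0.61168173 -0.19399972 -0.76694822]
 [-0.72274547  0.2571788  -0.64148114]] [-0.18632561 -0.24428134  1.47746069]
top 361.85780161568414 361.85780161568414 249.9269802598103 187.9782364775371 [[ 0.00513636 -0.99952108 -0.03051615]
 [-0.99867293 -0.00356339 -0.0513779 ]
 [ 0.05124455  0.03073954 -0.99821294]] [0.0399473 0.5502424 1.2797173]
wrist 278.73949551746574 278.73949551746574 258.82589295031727 189.6091040811037 [[ 0.43374389 -0.90102961 -0.00344707]
 [-0.87053575 -0.42004536  0.25637747]
 [-0.23245162 -0.10820136 -0.96657059]] [-0.57470065 -0.03133155  0.39074383]
0.15
```

View pics/scene0.png

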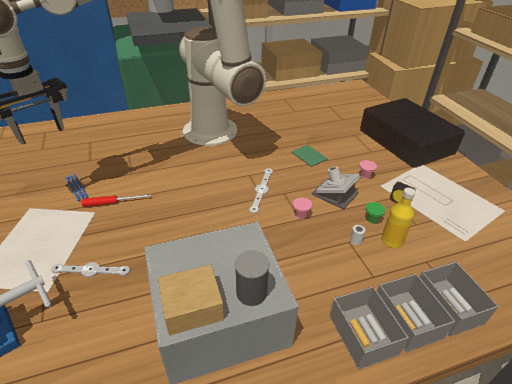

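View pics/top0.png

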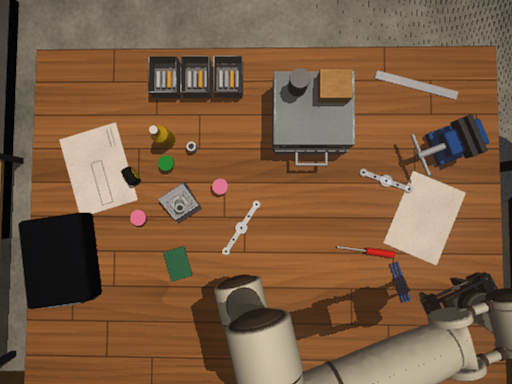

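View pics/wrist0.png

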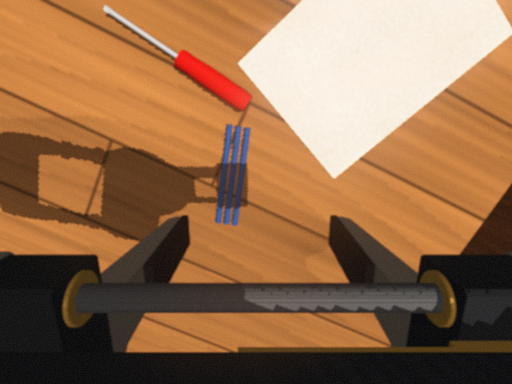

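The scene view shows the unit from behind at (220,300), with the bush on its stand at (335,180). In the top view the handle bar is at (311,163), the unit's front edge runs from (273,150) to (354,150), and the bush is at (180,205). There are pink look-alikes at (138,218) and (220,187), and a green one at (166,163). The wrist view shows only the driver and some pens.

```bash
cat > h.py <<'E'
import numpy as np, cv2
from scipy.spatial.transform import Rotation as Ro
from workcell import bot
def P(c): return np.array([[c["fx"],0,c["cx"]],[0,c["fy"],c["cy"]],[0,0,1]])@np.c_[np.array(c["R"]),np.array(c["t"])]
def atz(c,uv,z):
    R=np.array(c["R"]);o=-R.T@np.array(c["t"]);d=R.T@np.array([(uv[0]-c["cx"])/c["fx"],(uv[1]-c["cy"])/c["fy"],1]);return o+d*(z-o[2])/d[2]
def tri(obs):
    A=[]
    for c,(u,v) in obs:
        p=P(c);A+=[u*p[2]-p[0],v*p[2]-p[1]]
    A=np.array(A); A/=np.linalg.norm(A[:,:3],axis=1)[:,None]
    X=np.linalg.lstsq(A[:,:3],-A[:,3],rcond=None)[0]
    e=[np.round(proj(c,X)-uv,1).tolist() for c,uv in obs]
    return X,e
def proj(c,X):
    q=P(c)@np.r_[X,1];return q[:2]/q[2]
def down(yaw,tilt_axis=None):  # tool x at yaw in world, z down
    x=np.array([np.cos(yaw),np.sin(yaw),0]);z=np.array([0,0,-1.]);return np.c_[x,np.cross(z,x),z]
def rv(M): return Ro.from_matrix(M).as_rotvec()
def shot(n,f,scale=1):
    c=bot.read_camera(n);im=c["pixels"];cv2.imwrite("pics/"+f,im if scale==1 else cv2.resize(im,None,fx=scale,fy=scale,interpolation=2))
    np.save("pics/"+f[:-4]+".npy",c,allow_pickle=True);return c
def load(f): return np.load("pics/"+f+".npy",allow_pickle=True).item()
E
python3 - <<'E'
from h import *
t=bot.read_camera("top")
for n,uv,z in [("handle",(311,163),.084),("hl",(296,163),.084),("hr",(326,163),.084),("fl",(273.5,151),.15),("fr",(354,151),.15),("bush",(180,205),.09),("nest",(180,204),.05),("spacer",(191,147),.046),("fluid",(155,130),.18),("green",(166,164),.04),("pink",(220,187),.04),("lowest",(187,221),0.03),("sd",(178,184),.05),("la",(226,252),0),("lb",(362,172),0),("lb2",(409,189),0),("ax",(338,248),0)]: print(n,atz(t,uv,z).round(3))
M=t["pixels"][170:235,140:225]; cv2.imwrite("pics/b0.png",cv2.resize(M,None,fx=7,fy=7,interpolation=2))
s=bot.read_camera("scene")["pixels"][150:220,290:400]; cv2.imwrite("pics/b1.png",cv2.resize(s,None,fx=6,fy=6,interpolation=2))
T=np.array(t['R']); w=bot.read_camera("wrist"); Rt=Ro.from_rotvec(bot.current_tool_rot()).as_matrix()
print("cam in tool",(np.array(w["R"])@Rt).T.round(3), Rt.T@(-np.array(w["R"]).T@w["t"]-bot.current_ee_pos()))
print(Rt.round(2))
E
```

```text
handle [ 0.632 -0.166  0.084]
hl [ 0.632 -0.115  0.084]
hr [ 0.632 -0.216  0.084]
fl [ 0.662 -0.037  0.15 ]
fr [ 0.662 -0.294  0.15 ]
bush [0.488 0.276 0.09 ]
nest [0.491 0.285 0.05 ]
spacer [0.693 0.25  0.046]
fluid [0.725 0.339 0.18 ]
green [0.633 0.34  0.04 ]
pink [0.552 0.147 0.04 ]
lowest [0.432 0.264 0.03 ]
sd [0.561 0.293 0.05 ]
la [0.32  0.128 0.   ]
lb [ 0.61 -0.36  0.  ]
lb2 [ 0.549 -0.525  0.   ]
ax [ 0.338 -0.272  0.   ]
cam in tool [[ 1.     0.001 -0.002]
 [-0.001  0.966  0.257]
 [ 0.002 -0.257  0.966]] [ 0.00120687 -0.07035322 -0.16987292]
[[ 0.43 -0.9  -0.  ]
 [-0.9  -0.43  0.  ]
 [-0.   -0.   -1.  ]]
```

View pics/b0.png

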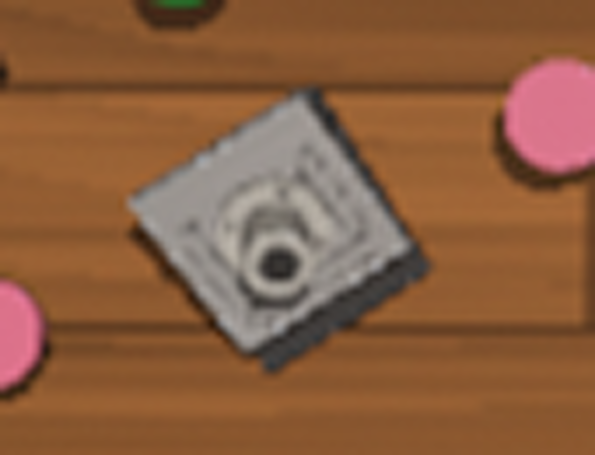

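View pics/b1.png

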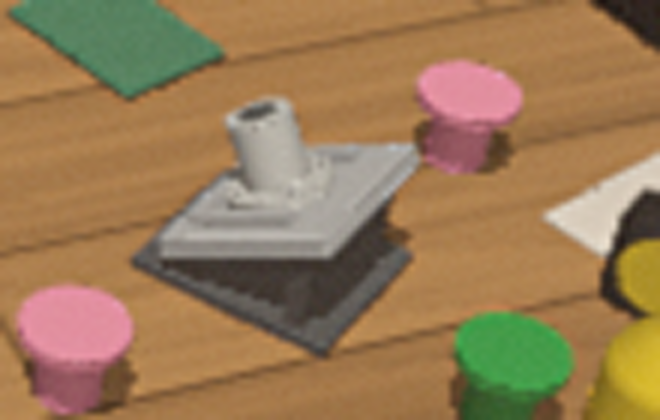

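The bush barrel leans in the top-view zoom, and the plate's high edge is at upper left, so stand x has a yaw of about 31°. Next I'll take closer wrist views of the handle and the bush.

```bash
python3 - <<'E'
from h import *
R=rv(down(np.pi/2))
for i,p in enumerate([[.50,-.19,.24],[.56,-.10,.30]]):
    print(bot.inverse_kinematics(p,R)); bot.goto(p,R); bot.hold(.2); shot("wrist",f"hd{i}.png")
s=rv(down(np.deg2rad(31+90)))
for i,p in enumerate([[.43,.24,.24],[.37,.32,.28]]):
    print(bot.inverse_kinematics(p,s)); bot.goto(p,s); bot.hold(.2); shot("wrist",f"bu{i}.png")
print(bot.current_clock())
E
cd pics; python3 -c "
import cv2,numpy as np
for n in('hd','bu'):
    cv2.imwrite(n+'.png',cv2.resize(np.hstack([cv2.imread(n+'0.png'),cv2.imread(n+'1.png')]),(800,300)))"
```

```text
[-5.89229158e-01  3.71279912e-02  1.67695538e+00 -4.44089210e-16
  1.42750929e+00 -2.16002548e+00]
[-3.89074488e-01  9.92676350e-02  1.49467854e+00 -4.44089210e-16
  1.54764648e+00 -1.95987081e+00]
[ 2.63118657e-01 -7.66582635e-02  1.78903194e+00 -4.44089210e-16
  1.42921898e+00 -1.84872974e+00]
[ 4.65435363e-01 -1.06327318e-01  1.73844823e+00 -8.88178420e-16
  1.50947175e+00 -1.64641303e+00]
5.45
```

View pics/hd0.png

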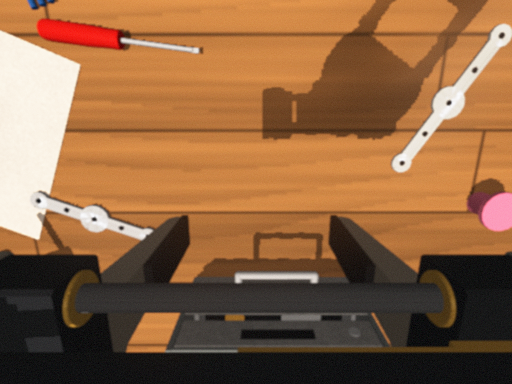

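View pics/hd1.png

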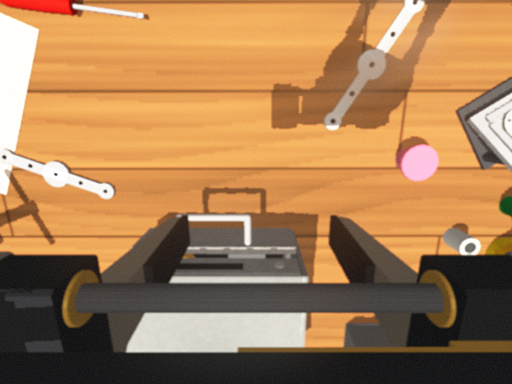

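View pics/bu0.png

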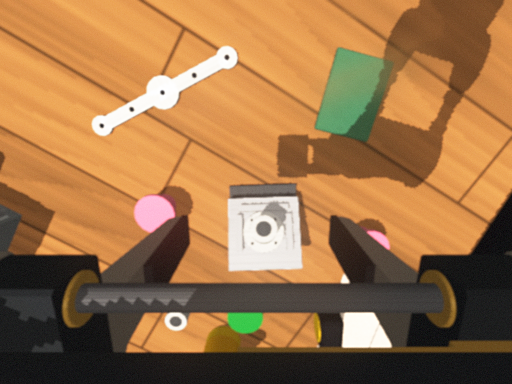

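View pics/bu1.png

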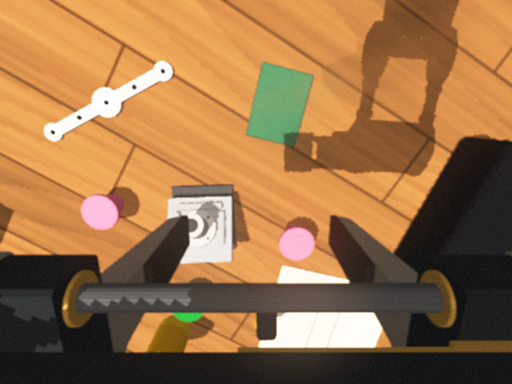

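In hd0 the handle bar runs from (237,276) to (317,276), and in hd1 it ends at (249,217). The bore is at about (264,229) in bu0 and (197,226) in bu1. I'll zoom in for subpixel values.

```bash
cd pics; python3 -c "
import cv2,numpy as np
def z(n,x,y,w,h,s,o): 
    im=cv2.resize(cv2.imread(n)[y:y+h,x:x+w],None,fx=s,fy=s,interpolation=2); return im
a=z('hd0.png',225,265,100,30,7,0);b=z('hd1.png',170,205,100,50,7,0)
cv2.imwrite('z1.png',np.vstack([a,b]))
a=z('bu0.png',215,175,100,100,4,0);b=z('bu1.png',155,175,100,100,4,0)
cv2.imwrite('z2.png',np.hstack([a,b]))
a=z('top0.png',265,140,100,40,7,0);cv2.imwrite('z3.png',a)
"
```

```text
(no output)
```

View pics/z1.png

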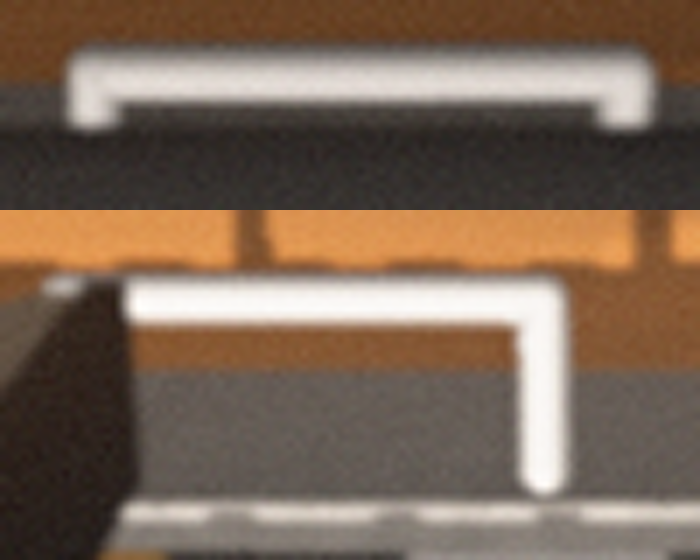

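View pics/z2.png

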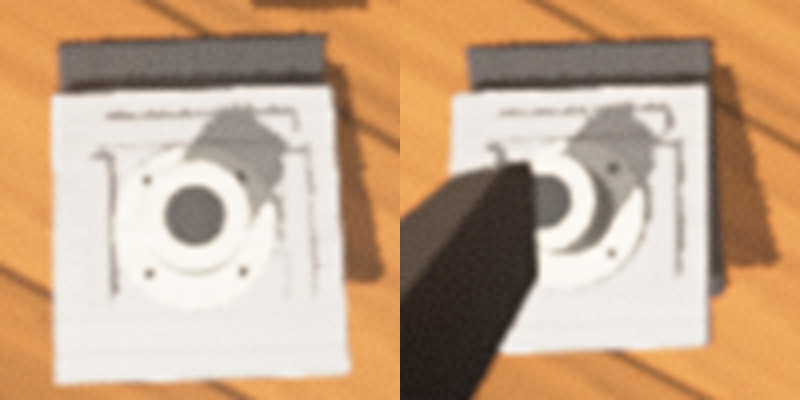

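View pics/z3.png

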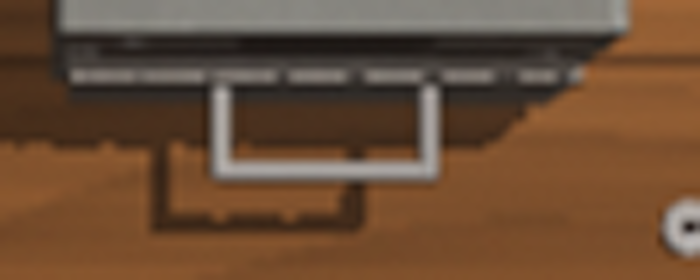

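Run:
```python
from h import *
t=bot.read_camera("top");s=bot.read_camera("scene");h0,h1,b0,b1=[load(x) for x in("hd0","hd1","bu0","bu1")]
q=.42
o=lambda c,u,v:(c,(u-q,v-q))
f=lambda n,ob:print(n,tri(ob)[0].round(4),tri(ob)[1])
f("hL",[o(t,296.7,164.3),o(h0,314.6,275.7),o(h1,247.6,217.9)])
f("hLw",[o(h0,314.6,275.7),o(h1,247.6,217.9)])
f("hR",[o(t,326.4,164.3),o(h0,238.4,275.7)])
f("bore",[o(t,179.7,207.6),o(b0,263.75,228.75),o(s,333.7,168.3)])
f("bore4",[o(t,179.7,207.6),o(b0,263.75,228.75),o(b1,191.2,225.5),o(s,333.7,168.3)])
f("bore",[o(t,179.7,207.6),o(b0,263.75,228.75)])
f("bore",[o(b0,263.75,228.75),o(s,333.7,168.3)])
for uv in((273.2,144.7),(355,144.7)): print("top edge",atz(t,uv,.15).round(4))
# plate corners bu0: zoom
for nm,z,h in (("lowL",(50,93),.0265+.004),("lowR",(333,86),.03),("hiL",(56,383),.077),("hiR",(350,373),.077)):
    print(nm,atz(b0,(215+z[0]/4-.4,175+z[1]/4-.4),h).round(4))
# flange bolt holes
hs=[atz(b0,(215+a/4-.4,175+b/4-.4),z) for a,b,z in((148,181,.05),(242,178,.05),(150,274,.066),(242,271,.066))]
print(np.mean(hs,0))
```

```text
hL [ 0.6295 -0.1181  0.0836] [[0.5, -0.2], [0.6, -0.4], [0.7, -0.2]]
hLw [ 0.6292 -0.1192  0.0851] [[-0.0, 0.0], [0.0, -0.0]]
hR [ 0.6292 -0.2178  0.0841] [[0.5, -0.1], [1.2, -0.3]]
bore [0.4806 0.2777 0.092 ] [[0.1, -0.1], [1.8, 2.0], [-1.0, 0.2]]
bore4 [0.4803 0.2771 0.0921] [[0.3, 0.0], [1.4, 1.7], [0.9, 1.2], [-1.2, 0.2]]
bore [0.4804 0.2769 0.0894] [[0.5, -0.0], [1.2, 0.8]]
bore [0.4807 0.2775 0.092 ] [[1.5, 2.1], [-1.0, 0.2]]
top edge [ 0.6828 -0.036   0.15  ]
top edge [ 0.6827 -0.2969  0.15  ]
lowL [0.4876 0.2205 0.0305]
lowR [0.4339 0.3055 0.03  ]
hiL [0.5603 0.2694 0.077 ]
hiR [0.5066 0.3518 0.077 ]
[0.49451539 0.28453623 0.058     ]
```

Both views agree: the handle is at (0.629, -0.168, 0.084) and the bore top at (0.480, 0.277, 0.091). Those give a bush base at z = 0.050, matching the text, and the handle height matches too. Next I'll grip the handle and pull.

Run:
```python
from h import *
a=np.deg2rad(12);z=np.array([np.sin(a),0,-np.cos(a)]);x=np.array([np.cos(a),0,np.sin(a)])
R=rv(np.c_[x,np.cross(z,x),z]); b=np.array([.629,-.168,.084])
T=b+.013*z
print(bot.inverse_kinematics(T,R), bot.inverse_kinematics(T-[.155,0,0],R))
bot.goto(T-.1*z,R); bot.set_gripper(.25,25)
bot.line_to(T-.03*z,max_speed=.15); print(bot.current_contact_force())
bot.line_to(T,max_speed=.05); f=bot.current_contact_force(); print(f)
shot("wrist","g0.png")
if np.linalg.norm(f)<4:
    bot.set_gripper(0,30); print(bot.current_opening()*92,bot.current_contact_force(),bot.current_clock())
```

```text
[-0.49407731  0.35264663  1.67913332  0.1234483   0.92848439 -0.55910202] [-0.66329034 -0.00467644  2.09088729  0.16467682  0.89608781 -0.7560384 ]
[ 0.25423214 -0.88745813 -0.29432307]
[ 1.12225184 -0.57221056 -0.68536456]
8.770341458213206 [0.19235397 0.22189158 1.49402198] 10.425
```

View pics/g0.png

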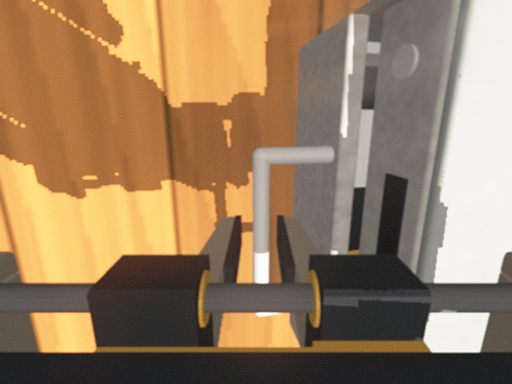

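The bar runs at column 262, between the two fingers (220–300), and the jaws have stopped on it. Next I'll pull.

Run:
```python
from h import *
p=np.array(bot.current_ee_pos()); print(p)
bot.line_to(p-[.05,0,0],max_speed=.06); print(bot.current_contact_force())
bot.line_to(p-[.155,0,0],max_speed=.09); print(bot.current_contact_force(),bot.current_opening()*92,bot.current_ee_pos())
bot.hold(.2)
bot.set_gripper(.25)
a=np.deg2rad(12);z=np.array([np.sin(a),0,-np.cos(a)])
bot.line_to(np.array(bot.current_ee_pos())-.12*z,max_speed=.2)
c=shot("top","o0.png"); cv2.imwrite("pics/o0z.png",cv2.resize(c["pixels"][130:240,255:375],None,fx=5,fy=5,interpolation=2))
R=rv(down(np.pi/2))
p=[.50,-.20,.25]; bot.goto(p,R); bot.hold(.2); shot("wrist","pk0.png")
shot("scene","os.png")
c=shot("top","o1.png"); cv2.imwrite("pics/o1z.png",cv2.resize(c["pixels"][130:240,255:375],None,fx=5,fy=5,interpolation=2))
print(bot.current_clock())
```

```text
[ 0.63217023 -0.16815311  0.07187795]
[-2.28713452  2.19898484  4.8766211 ]
[ 50.99345917   3.5822059  -29.05609824] 9.08786086368089 [ 0.48622846 -0.16952958  0.07482957]
15.775
```

View pics/o0z.png

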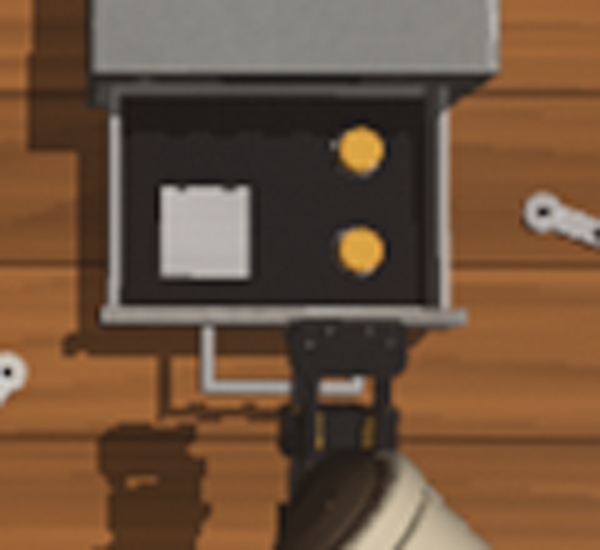

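View pics/pk0.png

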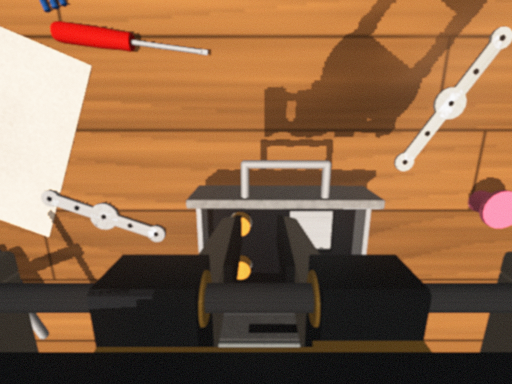

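View pics/os.png

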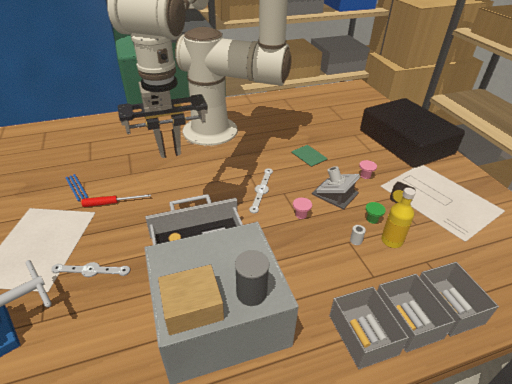

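The drawer is out against its stop. In the top crop the white pocket floor is centred at about (205,232), and in pk0 it spans (291–333, 211–249), partly hidden by a finger. I'll take two clearer views for the pocket.

Run:
```python
from h import *
R=rv(down(np.pi/2)); bot.set_gripper(1.0)
for i,p in enumerate([[.53,-.125,.25],[.50,-.15,.33]]):
    bot.goto(p,R); bot.hold(.2); c=shot("wrist",f"pw{i}.png")
print(bot.current_clock())
```

```text
18.2333
```

View pics/pw0.png

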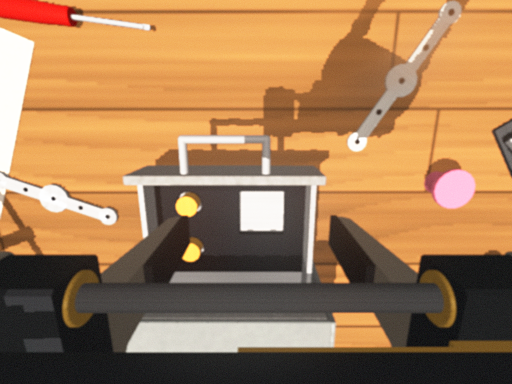

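View pics/pw1.png

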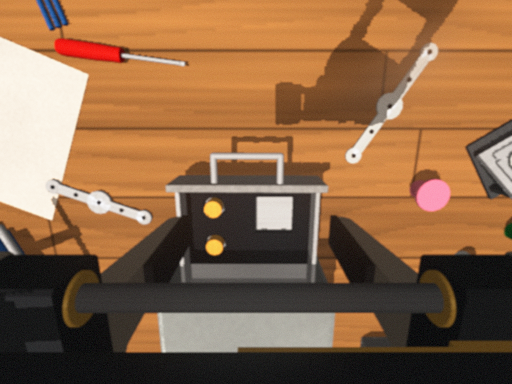

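Run:
```python
from h import *
def rect(f,box):
    c=load(f);x,y,w,h=box;g=c["pixels"][y:y+h,x:x+w].min(2).astype(float)
    gs=cv2.resize(g,None,fx=8,fy=8,interpolation=cv2.INTER_LINEAR)
    m=(gs>120).astype(np.uint8);n,l,st,ce=cv2.connectedComponentsWithStats(m)
    k=1+np.argmax(st[1:,4]); cv=cv2.findContours((l==k).astype(np.uint8),0,1)[0]
    r=cv2.minAreaRect(max(cv,key=cv2.contourArea))
    b=cv2.boxPoints(r)/8-.44+[x,y]; return c,b
for f,box in(("pw0",(232,186,58,52)),("pw1",(250,193,48,42)),("o0",(284,164,24,24))):
    c,b=rect(f,box); print(f,b.round(1).tolist())
    b=b[np.argsort(b[:,1])]
    o=-np.array(c["R"]).T@c["t"]
    print(" cam",o.round(3))
    for z in(.026,.036):
        W=np.array([atz(c,p,z) for p in b]);print(z,"x",W[:,0].round(4),"y",np.sort(W[:,1]).round(4), "ctr",W.mean(0).round(4))
h0,h1=load("pw0"),load("pw1");t=load("o0")
for n,ob in(("L",[(h0,(266.5,140)),(h1,(279.8,157))]),("R",[(h0,(183.5,140)),(h1,(214.4,157))])): print(n,tri(ob), atz(h0,ob[0][1],.084).round(4),atz(h1,ob[1][1],.084).round(4))
```

```text
pw0 [[239.1, 190.2], [284.1, 190.2], [284.1, 230.9], [239.1, 230.9]]
 cam [ 0.457 -0.128  0.42 ]
0.026 x [0.5618 0.5619 0.6261 0.626 ] y [-0.1573 -0.1561 -0.0903 -0.0888] ctr [ 0.5939 -0.1231  0.026 ]
0.036 x [0.5591 0.5592 0.6218 0.6217] y [-0.1566 -0.1554 -0.0912 -0.0898] ctr [ 0.5905 -0.1233  0.036 ]
pw1 [[255.6, 229.2], [255.8, 195.8], [292.5, 196.2], [292.2, 229.5]]
 cam [ 0.427 -0.152  0.498]
0.026 x [0.562  0.5626 0.625  0.6257] y [-0.1559 -0.1553 -0.0907 -0.0892] ctr [ 0.5938 -0.1227  0.026 ]
0.036 x [0.5591 0.5597 0.6208 0.6215] y [-0.1558 -0.1552 -0.092  -0.0905] ctr [ 0.5903 -0.1234  0.036 ]
o0 [[286.8, 184.9], [286.8, 166.9], [304.2, 166.9], [304.2, 184.9]]
 cam [0.484 0.003 1.307]
0.026 x [0.6247 0.6248 0.5607 0.5609] y [-0.1498 -0.1496 -0.0885 -0.0885] ctr [ 0.5928 -0.1191  0.026 ]
0.036 x [0.6236 0.6237 0.5601 0.5603] y [-0.1486 -0.1485 -0.0877 -0.0877] ctr [ 0.5919 -0.1181  0.036 ]
L (array([ 0.48495638, -0.11848583,  0.08270306]), [[-0.3, 0.3], [0.3, -0.2]]) [ 0.4845 -0.1181  0.084 ] [ 0.4851 -0.119   0.084 ]
R (array([ 0.48412001, -0.21542152,  0.09008481]), [[-0.1, 0.2], [0.1, -0.1]]) [ 0.4844 -0.2169  0.084 ] [ 0.4852 -0.2165  0.084 ]
```

The pocket centre measures (0.594, -0.123) with 64 mm sides, and the handle offset predicts (0.595, -0.1225), so they agree. The handle only travelled about 144 mm to its stop, so the drawer was probably slightly ajar at the start, and I'll have to push it home fully. Next I'll grasp the bush along its axis.

```bash
cat >> h.py <<'E'
yw=np.deg2rad(32.7); th=np.deg2rad(28)
nB=np.array([-np.sin(th)*np.cos(yw),-np.sin(th)*np.sin(yw),np.cos(th)])
def bushR():
    z=-nB; x=np.array([-np.sin(yw),np.cos(yw),0]); return np.c_[x,np.cross(z,x),z]
base=np.array([.4804,.2772,.0908])-.046*nB
E
python3 - <<'E'
from h import *
R=rv(bushR()); T=base+.014*nB; print(base,T)
print(bot.inverse_kinematics(T,R))
bot.goto(T+.12*nB,R); bot.set_gripper(.8)
bot.line_to(T+.045*nB); c=shot("wrist","bg0.png")
print(bot.current_contact_force(),[proj(c,base+k*nB).round(1).tolist() for k in(.046,.008)],bot.current_clock())
E
```

```text
[0.49857301 0.28886686 0.05018441] [0.49304209 0.28531608 0.06254568]
[ 0.2174795   0.00845429  2.17307126  0.33222621  0.52124963 -2.1762441 ]
[0.45665615 0.30579296 0.65126461] [[259.8, 223.2], [259.5, 206.3]] 21.0
```

View pics/bg0.png

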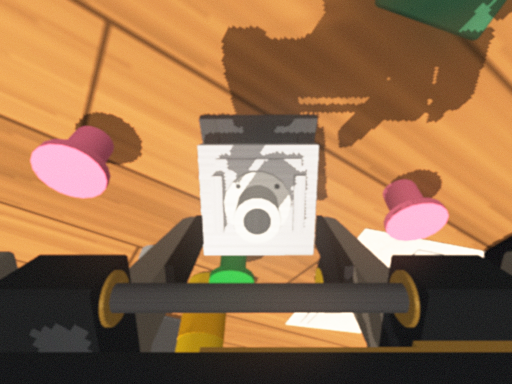

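The bore is at (258,221) against a predicted (259.8,223.2), about 1.3 mm off, and the plate lies square to the jaws. I'll apply the small correction and grasp.

Run:
```python
from h import *
M=bushR();R=rv(M); T=base+.014*nB+M@[-.0008,-.001,0]
bot.line_to(T,max_speed=.07); print(bot.current_contact_force())
bot.set_gripper(0,25); print(bot.current_opening()*92,bot.current_contact_force())
bot.line_to(T+.02*nB,max_speed=.05); bot.line_to(T+.10*nB,max_speed=.15)
print(bot.current_opening()*92,bot.current_contact_force())
c=shot("wrist","bl.png"); p=np.array(bot.current_ee_pos())-.032*M[:,2]; print(proj(c,p),proj(c,p+.038*M[:,2]),bot.current_clock())
```

```text
[0.30774865 0.23605114 0.88998915]
33.2054984679714 [-1.10211153 -1.25927745  0.97244213]
32.642094040418314 [-0.32725875  0.17124796 -1.64798447]
[260.44226669 253.4335698 ] [260.0065371  226.82408408] 23.7667
```

View pics/bl.png

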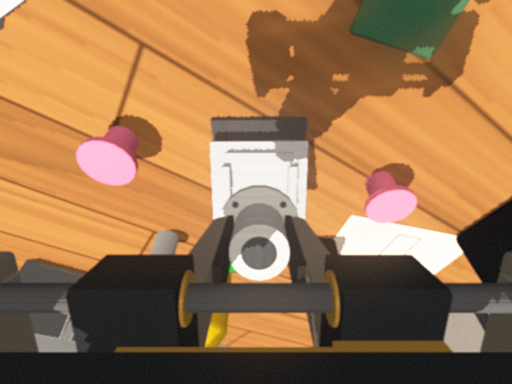

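The bush is held, with the bore at (260,252) against a predicted (260.4,253.4), so it is centred to within 1 mm. Next I'll carry it above the pocket.

Run:
```python
from h import *
M=down(np.pi/2);R=rv(M); P0=np.array([.5943,-.1225,.026])
p=np.array(bot.current_ee_pos()); bot.line_to(p+[0,0,.08],max_speed=.2)
bot.goto(P0+[0,0,.18],R); bot.line_to(P0+[0,0,.075],max_speed=.12); bot.hold(.2)
print(bot.current_ee_pos(),bot.current_contact_force(),bot.current_opening()*92)
c=shot("wrist","pp.png"); shot("scene","pps.png");e=np.array(bot.current_ee_pos())
for d in(-.032,.006,.014): print(d,proj(c,e+d*M[:,2]))
for a in(-1,1):
  for b in(-1,1): print(proj(c,P0+[a*.032,b*.032,.010]))
print(bot.current_clock())
```

```text
[ 0.59486471 -0.12272668  0.1019123 ] [ 0.12193233  0.91045365 -1.84589873] 33.059122930788305
-0.032 [261.92893954 253.82727524]
0.006 [261.26587359 226.92714928]
0.014 [261.15778978 222.54226425]
[223.44161573 164.73188518]
[298.27826573 164.78116005]
[225.67302341 233.97940923]
[295.6646892 234.0034215]
27.1333
```

View pics/pp.png

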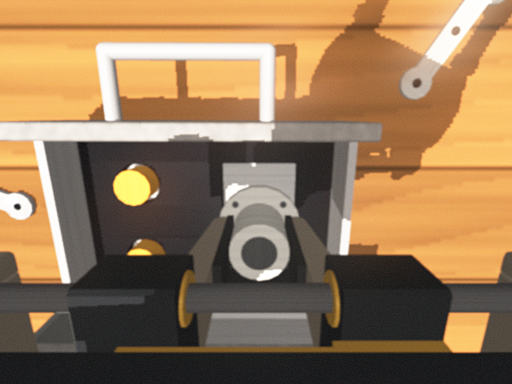

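View pics/pps.png

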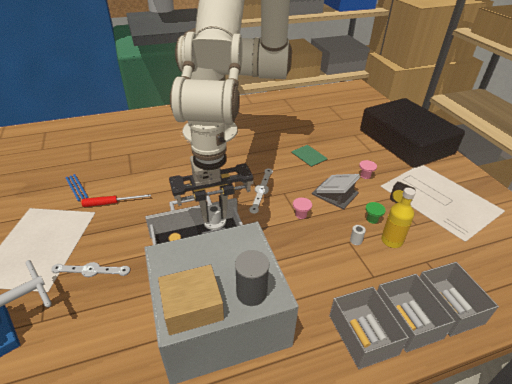

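In pp, the pocket's front edge is at row 163, columns 223–296, and the bore is at (260,252). Both differ from prediction by the same 1–2 px, so the relative alignment is fine. Next I'll lower the bush with force checks.

Run:
```python
from h import *
P0=np.array([.5940,-.1225,.026])
f0=np.array(bot.current_contact_force())
bot.line_to(P0+[0,0,.034],max_speed=.06)
z=.034
while z>.009:
    z-=.002; bot.line_to(P0+[0,0,z],max_speed=.03); f=np.array(bot.current_contact_force())-f0; print(round(z,3),f.round(1),np.round(bot.current_ee_pos(),4))
    if f[2]>3 or np.hypot(f[0],f[1])>6: break
shot("wrist","dn.png"); print(bot.current_clock())
```

```text
0.032 [ 0.4  0.2 -0.4] [ 0.5941 -0.1226  0.0582]
0.03 [ 0.4 -0.4 -1.3] [ 0.5939 -0.1224  0.0558]
0.028 [-0.2  0.3 -1.4] [ 0.5938 -0.1225  0.0538]
0.026 [ 0.4  0.2 -1.6] [ 0.5939 -0.1224  0.0518]
0.024 [-0.2  1.5 -0.3] [ 0.5938 -0.1224  0.0498]
0.022 [-0.3 -0.2 -0.3] [ 0.5938 -0.1224  0.0478]
0.02 [ 0.4 -0.5  0.4] [ 0.5939 -0.1224  0.0458]
0.018 [ 1.   0.4 -0.3] [ 0.5939 -0.1224  0.0438]
0.016 [-0.3 -0.3 -0.9] [ 0.5938 -0.1225  0.0418]
0.014 [-0.7  0.1  3.2] [ 0.5947 -0.1226  0.0407]
30.5167
```

View pics/dn.png

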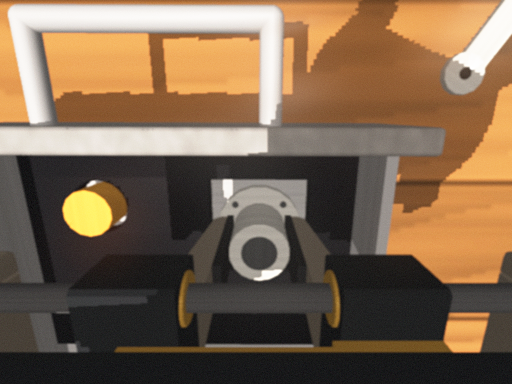

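Contact came at exactly the expected height, and the flange sits inside the pocket (212–307). I'll release and withdraw.

Run:
```python
from h import *
bot.set_gripper(.55); bot.hold(.3); print(bot.current_opening(),bot.current_contact_force())
e=np.array(bot.current_ee_pos()); bot.line_to(e+[0,0,.06],max_speed=.1); bot.line_to(e+[0,0,.2],max_speed=.25)
bot.hold(.1)
print(e)
R=rv(down(np.pi/2)); bot.goto([.54,-.17,.26],R); bot.hold(.1)
c=shot("wrist","rl.png"); P0=np.array([.594,-.1225,.026])
print(proj(c,P0+[0,0,.046]),proj(c,P0+[0,0,.008]),bot.current_clock())
```

```text
0.552708045056526 [-0.06818785 -0.34125912 -0.53012559]
[ 0.59400564 -0.12249261  0.03998341]
[294.05630709 213.33945544] [290.84792681 204.72255858] 33.375
```

View pics/rl.png

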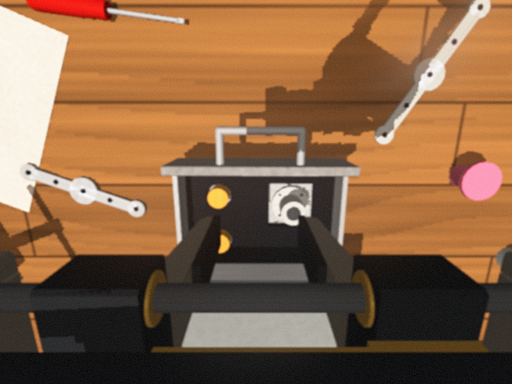

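The bush stands upright in the pocket, with the bore at (293,213) against a predicted (294,213.3). Next I'll grip the handle and close gently until the stop.

Run:
```python
from h import *
a=np.deg2rad(12);z=np.array([np.sin(a),0,-np.cos(a)]);x=np.array([np.cos(a),0,np.sin(a)])
R=rv(np.c_[x,np.cross(z,x),z]); b=np.array([.4848,-.168,.084]); T=b+.013*z
bot.goto(T-.13*z,R); bot.set_gripper(.25,25)
bot.line_to(T-.03*z,max_speed=.15); bot.line_to(T,max_speed=.05); print(bot.current_contact_force())
bot.set_gripper(0,30); print(bot.current_opening()*92,bot.current_contact_force(),bot.current_clock())
p=T.copy(); bot.line_to(p+[.10,0,0],max_speed=.06);print(bot.current_contact_force())
bot.line_to(p+[.14,0,0],max_speed=.05);print(bot.current_contact_force())
d=.14
while d<.175:
    d+=.003; bot.line_to(p+[d,0,0],max_speed=.03); f=bot.current_contact_force(); print(round(d,3),np.round(f,1),round(bot.current_ee_pos()[0],4))
    if f[0]<-20: break
print(bot.current_clock(),bot.current_opening()*92)
```

```text
[-0.36990185  0.24056218  0.05874891]
9.03996842876354 [-1.16975811  0.11859381  0.71139932] 37.1167
[-0.15910121 -4.51633488  3.06152668]
[ 1.5589511  -5.16675103  2.61287963]
0.143 [-0.2 -4.1  3.6] 0.6308
0.146 [ 0.1 -4.5  3.6] 0.6337
0.149 [-0.1 -5.3  4.2] 0.6367
0.152 [-0.6 -5.8  4.2] 0.6397
0.155 [-0.5 -5.4  4.5] 0.6427
0.158 [-0.1 -5.1  4.2] 0.6457
0.161 [-8.4 -5.7 11.2] 0.6472
0.164 [-22.3  -4.5  20.5] 0.6472
41.8833 9.036230880521533
```

The drawer met a hard stop after 0.16 m of travel, which matches the stated stroke, so it had been about 15 mm ajar at the start. I'll relax, release and check.

Run:
```python
from h import *
a=np.deg2rad(12);z=np.array([np.sin(a),0,-np.cos(a)])
e=np.array(bot.current_ee_pos()); bot.line_to([.6472,e[1],e[2]],max_speed=.03); print(bot.current_contact_force())
bot.set_gripper(.22); e=np.array(bot.current_ee_pos()); bot.line_to(e-.03*z,max_speed=.05);print(bot.current_contact_force()); bot.line_to(e-.13*z,max_speed=.15)
R=rv(down(np.pi/2)); bot.goto([.48,-.19,.28],R); bot.hold(.3)
shot("wrist","f0.png"); c=shot("top","f1.png"); s=shot("scene","f2.png")
print(bot.current_contact_force(),bot.current_clock())
w=load("f0"); print([proj(w,[.6445,-.168+k,.084]).round(1).tolist() for k in(-.045,.045)])
```

```text
[-2.7239604  -3.31419903  5.7121047 ]
[ 0.39084746  0.41509684 -0.82800183]
[ 0.51052308 -0.29071355 -0.32958239] 46.0083
[[244.0, 281.1], [304.5, 281.1]]
```

View pics/f0.png

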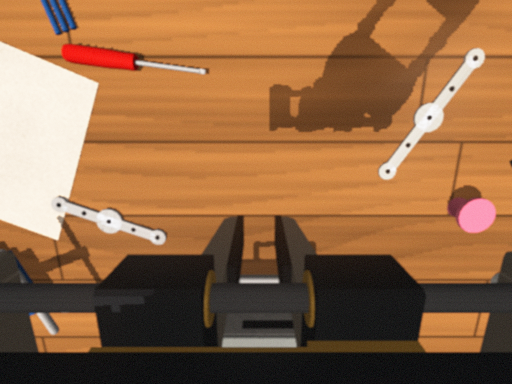

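View pics/f1.png

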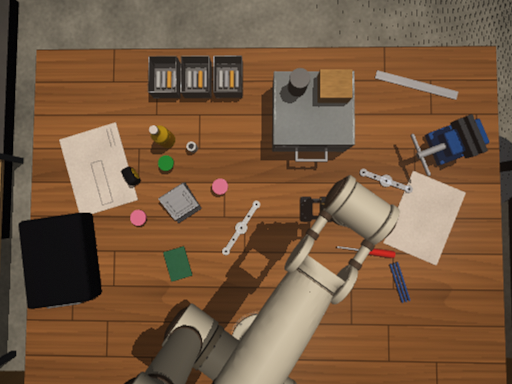

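The top view shows the drawer shut, with the handle about 5 px further in than at the start and everything else where it was. One numeric check on the handle before handing in.

Run:
```python
from h import *
c=load("f1"); print(proj(c,[.6445,-.168,.084]),proj(c,[.6385,-.168,.084]))
g=c["pixels"][150:172,303:320].mean((1,2)); print(list(zip(range(150,172),g.round().astype(int).tolist())))
```

```text
[311.61422946 159.25997158] [311.62061729 161.0250487 ]
[(150, 44), (151, 47), (152, 50), (153, 50), (154, 50), (155, 50), (156, 50), (157, 48), (158, 62), (159, 139), (160, 157), (161, 102), (162, 69), (163, 76), (164, 75), (165, 75), (166, 69), (167, 57), (168, 51), (169, 64), (170, 78), (171, 83)]
```

Run:
```python
from h import *
bot.job_done(); print(bot.current_clock())
```

```text
the job is handed in; nothing more can be done
the job is handed in; nothing more can be done
```

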